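# Sweep the offcuts off the welding plate into the scrap pan

### The job

Clear the welding plate: with the fingertips, sweep the three loose steel offcuts (a flat-bar end, an angle-iron end and a short ring of pipe) across the plate and over its edge, so that they drop into the plain open scrap pan beside it and not into the divided parts tray on the other side. Only push them along the plate; do not pick up, carry or fling any of them. Leave the flange weldment, the welding magnet and the tape measure that stand on the plate, and the tools on the bench, where they are.

Things in the scene. Friction and masses are not known exactly. Their poses are not given: they have to be found in the camera images.
- plate: Welding plate, a dark steel slab 320 mm (its x) by 340 mm (its y) by 15 mm on four feet, fixed, turned a little. Origin on the bench under its centre; its flat top is always 75 mm above the bench. Its 16 mm holes carry flush black plugs: nothing catches. Pan and tray stand at its own y = +170 mm and -170 mm edges, one each; which is which varies.
- scrap_pan: Scrap pan: bare sheet steel, open, undivided, wire loop handles at its short ends, a few burnt electrode stubs inside. 300 (x) by 140 (y) by 52 mm high, walls 3 mm, fixed. Origin at the centre of its underside, on the bench; axes parallel to the plate's. It runs along one y edge of the plate and reaches 15 mm under it, so what is pushed over that edge falls in.
- parts_tray: Parts tray with good parts, grey plastic, divided into eight compartments filled with collars and nuts; same outer size as the scrap pan, fixed, at the other side of the plate. Origin at the centre of its underside. Not to be used.
- flat_bar: Loose offcut of steel flat bar, 45 x 30 x 12 mm, lying flat on the plate, 0.13 kg. Origin at the centre of its underside, x along the 45 mm, z up. To be swept.
- flat_mid (a point): Middle of the flat-bar offcut, 6 mm above its underside.
- angle_iron: Loose offcut of angle iron (L section 30 x 30 x 6 mm, 40 mm long), one leg flat on the plate, the other upright, 30 mm high, 0.10 kg. Origin at the centre of its 40 x 30 mm underside, x along the 40 mm; the upright leg is at its +y side, so its centre of mass lies 5 mm that way. To be swept.
- angle_mid (a point): A point of the angle-iron offcut 12 mm above the centre of its underside.
- pipe_ring: Loose short ring cut from steel pipe, 42 mm outside, 32 mm inside diameter, 18 mm high, lying flat on the plate, 0.06 kg. Origin at the centre of its underside, on its axis. To be swept.
- ring_mid (a point): Centre of the pipe ring, 9 mm above its underside.
- weldment: Finished weldment, to be left: a round flange 56 mm across and 8 mm thick with a 34 mm pipe stub upright on it, 55 mm high in all, 0.4 kg, standing in the middle strip of the plate. Origin at the centre of its underside.
- magnet: Arrow-shaped welding magnet, to be left: red with steel faces, about 50 x 48 mm, 18 mm thick, lying flat in the middle strip of the plate, 0.2 kg. Origin under its middle.
- chipping_hammer: Chipping hammer lying on the bench, to be left; 255 mm long along its x, 107 mm over the head. Origin on the bench, near the middle of its length.
- wire_brush: Wire brush with wooden handle lying on the bench, to be left; 265 mm long along its x, 40 mm high. Origin on the bench near its middle.
- tape_measure: Yellow tape measure, to be left: 56 x 34 x 54 mm high, 0.25 kg, standing in the middle strip of the plate. Origin at the centre of its underside, x along the 56 mm.

How it is judged:
At the end, for the whole second after the job is handed in: All three offcuts are inside the scrap pan and stay there (their middles inside its walls and below its rim); the weldment, magnet, tape measure, chipping hammer and wire brush are within 20 mm of where they were (x of flat_mid in the frame of scrap_pan between -0.148 and 0.148 m and y of flat_mid in the frame of scrap_pan between -0.068 and 0.068 m and z of each of flat_mid, angle_mid, ring_mid in the frame of scrap_pan below 0.052 m and x of angle_mid in the frame of scrap_pan between -0.148 and 0.148 m and y of angle_mid in the frame of scrap_pan between -0.068 and 0.068 m and x of ring_mid in the frame of scrap_pan between -0.148 and 0.148 m and y of ring_mid in the frame of scrap_pan between -0.068 and 0.068 m and distance of each of weldment, magnet, tape_measure, chipping_hammer, wire_brush from where it was at the start of the episode below 0.02 m); the robot touches nothing.
It fails at once if an offcut is lifted: its middle is more than 15 mm higher than when it lies on the plate (height (world z) of flat_mid above 0.096 m or height (world z) of angle_mid above 0.102 m or height (world z) of ring_mid above 0.099 m).
It fails at once if an offcut is carried or flung: its middle is 40 mm outside an edge of the plate while still above the plate's top (((y of flat_mid in the frame of plate above 0.21 m or y of flat_mid in the frame of plate below -0.21 m) and height (world z) of flat_mid above 0.078 m) or ((y of angle_mid in the frame of plate above 0.21 m or y of angle_mid in the frame of plate below -0.21 m) and height (world z) of angle_mid above 0.078 m) or ((y of ring_mid in the frame of plate above 0.21 m or y of ring_mid in the frame of plate below -0.21 m) and height (world z) of ring_mid above 0.078 m)).
It fails at once if an offcut is carried: its middle is 40 mm outside an edge of the plate, near the plate's height, with the fingers on it (((y of flat_mid in the frame of plate above 0.21 m or y of flat_mid in the frame of plate below -0.21 m) and height (world z) of flat_mid above 0.06 m and contact force between the fingers and flat_bar above 0.5 N) or ((y of angle_mid in the frame of plate above 0.21 m or y of angle_mid in the frame of plate below -0.21 m) and height (world z) of angle_mid above 0.06 m and contact force between the fingers and angle_iron above 0.5 N) or ((y of ring_mid in the frame of plate above 0.21 m or y of ring_mid in the frame of plate below -0.21 m) and height (world z) of ring_mid above 0.06 m and contact force between the fingers and pipe_ring above 0.5 N)).
It fails at once if the weldment, the welding magnet or the tape measure is moved by more than 20 mm (distance of any of weldment, magnet, tape_measure from where it was at the start of the episode above 0.02 m).
It fails at once if the chipping hammer or the wire brush is moved by more than 20 mm (distance of any of chipping_hammer, wire_brush from where it was at the start of the episode above 0.02 m).
It also fails if it takes over 64 s, if anything falls off the work surface, if the arm or the gripper's body presses on something with over 40 N, if the wrist force passes 120 N, or if a joint passes its speed limit or range.

### The arm

A 6-joint arm with a two-finger parallel gripper is mounted at the origin on the work surface. World frame = base frame: x ahead of the robot, y to its left, z up, the work surface at z = 0. Lengths are in m, angles in rad, forces in N, time in s.
With the tool pointing down it reaches from about 0.375 to 0.975 m from the base axis. Payload 3.8 kg.
Tool frame: the origin (TCP) lies on the centre line of the jaws, within the pads' length; the fingertips stand r.finger_overhang ahead of it and the grasp point (between the pads) is the TCP (r.finger_overhang is the distance from the TCP to the fingertips, in m); z points along the fingers, y is the line along which they close (so a half turn about z gives the same grasp; the last joint's range is limited). The gripper opens to 85 mm and grips with 20 to 120 N. Pads are 22 mm wide; open, the fingers measure 114 mm over their backs; the gripper's body (76 mm by 85 mm) begins 54 mm behind the grasp point. The pads swing forward as they close: fully open they stand 13 mm farther back than shut.
Start: joints at [-1.323, 0.264, 1.604, -0, 1.274, -0.037], TCP at [0.19, -0.648, 0.25] pointing down, gripper open.
Joint ranges: [-2.63, 2.63], [-0.94, 2.18], [0.31, 2.57], [-1.31, 4.45], [0, 2.66], [-2.55, 2.55]. Speed limits (rad/s): [2.57, 2.57, 3.14, 3.14, 3.14, 3.14].

### API

Orientations are given as a rotation vector (axis times angle).
In Python, from bench import r, eyes gives the robot as it stands.
- The arm moves only by the tool send_rows, never from a script. Its argument "targets" is one flat list of numbers, 7 for each row, row after row: the turn, a rotation vector about the tool's x, y, z as a fraction of full scale, then the shift along the tool's x, y, z as a fraction of full scale, then the closure, from 0 (fully open) to 1 (shut). A call has 1 to 10 rows; each row is the pose to reach, as a shift and turn from the pose commanded when the call began, along the tool's axes at that moment, turning the shorter way round; what a row does not reach only later rows make up. Full scale, the value 1, is 0.1 m for a shift and 180 degrees for a turn. A row lasts 1/8 s, in which the tool goes at most 62.5 mm and 10.7 degrees, less where a joint would pass 70% of its speed; a pose out of reach is approached as far as the arm can. A call with a number of a shift or a turn outside -1 to 1 is refused whole. A call with a gripper value outside its range is refused whole. The fingers move at their own pace and stop on an object; the grip force is fixed at half the most. Time passes only in rows, so rows that repeat a pose let the fingers close. It gives the time, the measured TCP pose, the force, the opening and the grip force at its end, in the units of the state.
- r.observe(): the state, without advancing time (a new reading comes with each control period).
- eyes.camera(name): name is "scene" or "top" or "wrist"; returns a dict with "img" (400x640x3 uint8, red, green, blue), "fovy" (degrees; the focal length in pixels is half the picture's height over the tangent of half this angle, whatever the lens; pixels are square), "cx", "cy" (the principal point, pixels), "k1" (the pictures are not rectified: a ray, as slopes to the right and down, at radius r is drawn at 1 + k1 r^2 times it, then the intrinsics apply), "world_from_camera" (4x4, takes a point from camera to world coordinates); the wrist camera has in their place "hand_eye" (4x4, takes a point from camera to tool coordinates, whose origin is the TCP and whose axes are the flange's). Camera axes: x right, y down, z forward; pixel columns grow to the right and rows downward; lengths in m; the calibration is good to about 2 mm. A picture is of the moment at which its call begins: read the wrist's pose just before it. There is no depth.
- r.sign_off(): hands the job in; it is judged then, once.
The state is a dict: "t": time; "q": joint angles; "qvel": joint speeds; "tau": joint torques, N m; "tcp_pos": TCP position; "orientation": TCP orientation; "ft_force": force on the tool from outside, world axes, zero at the start; "wrist_torque": the same for the moment, N m; "width": opening from 0.0 (shut) to 1.0 (fully open); "grasp_force": force on a finger pad.
Only numpy, scipy, OpenCV 4.12 (cv2) and the standard library are available. Lean on these libraries where they do the work, as an engineer would, in place of code of your own. Each camera call takes 0.05 s, during which the arm holds its last target. There are 200 camera calls.

## Working session

There is one attempt and no reset: what is moved stays moved. The work goes in short steps, Python scripts to look and compute and a tool call to move; the robot and the scene stay as the last step left them, time stands still between calls to the robot, and variables do not carry over. Pictures are saved under pics/ and viewed, at most 10 in all, crops included, and the job is handed in when it is done.

Besides the shell and the picture viewer there is one more tool, called after "Request:" in YAML: its name, and indented under it one key for each argument. send_rows: Moves the arm, as the interface text tells. Its arguments: {"type":"object","properties":{"targets":{"type":"array","items":{"type":"number","minimum":-1,"maximum":1}}},"required":["targets"]}

```bash
mkdir -p pics; ls; python3 - <<'E'
from bench import r, eyes
import cv2, numpy as np
np.set_printoptions(precision=4,suppress=True)
print(r.observe(), r.finger_overhang)
for n in ("top","scene"):
    c=eyes.camera(n); cv2.imwrite(f"pics/{n}0.png",c["img"][:,:,::-1])
    print(n,{k:v for k,v in c.items() if k!="img"})
E
```

```text
pics
{'t': 0.0, 'q': array([-1.3229,  0.2648,  1.6054,  0.    ,  1.2737, -0.0369]), 'qvel': array([ 0.0005,  0.0003, -0.0011,  0.0009, -0.0002, -0.001 ]), 'tau': array([ -0.0008, -51.5117, -36.7309,  -0.0001,   0.0129,  -0.    ]), 'tcp_pos': array([ 0.1895, -0.6471,  0.249 ]), 'orientation': array([-3.1076, -0.4455,  0.0003]), 'ft_force': array([-0.3736,  0.1261, -0.1123]), 'wrist_torque': array([ 0.0482,  0.0249, -0.0235]), 'grasp_force': 0.0, 'width': 1.001892271397086} 0.019
top {'fovy': 47.47320144164924, 'cx': 325.8923923096398, 'cy': 198.62726250455594, 'k1': -0.058862441176798654, 'world_from_camera': array([[ 0.0194, -0.992 ,  0.1247,  0.379 ],
       [-0.9998, -0.0198, -0.0022,  0.0015],
       [ 0.0046, -0.1246, -0.9922,  1.4408],
       [ 0.    ,  0.    ,  0.    ,  1.    ]])}
scene {'fovy': 50.85123736992931, 'cx': 317.19586924065163, 'cy': 199.83600992620777, 'k1': -0.022763533557364105, 'world_from_camera': array([[ 0.4242,  0.7121, -0.5595,  1.2359],
       [ 0.9055, -0.3408,  0.2528, -0.298 ],
       [-0.0107, -0.6138, -0.7894,  1.0421],
       [ 0.    ,  0.    ,  0.    ,  1.    ]])}
```

View pics/top0.png

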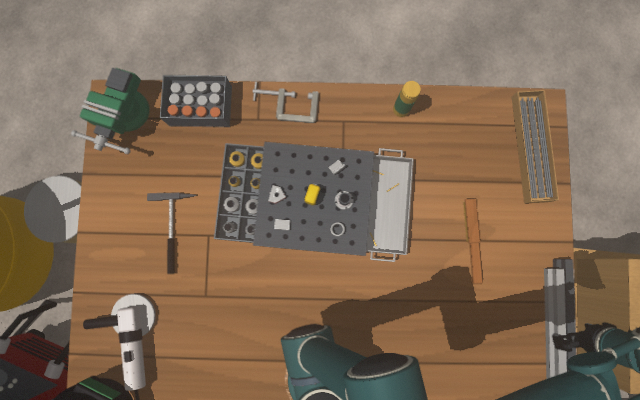

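View pics/scene0.png

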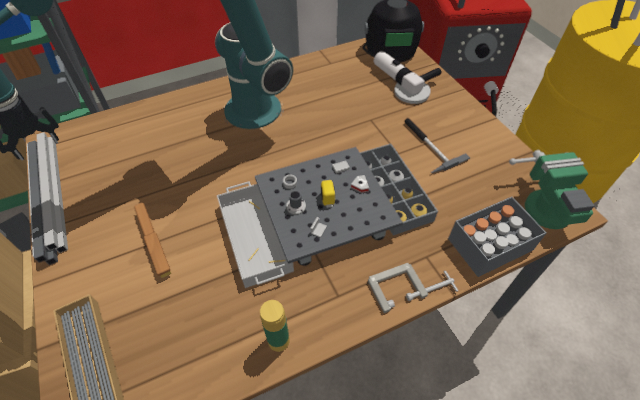

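The top view shows the plate at about (255–377, 142–255). The scrap pan is on its right (world -y) and the tray on its left. The loose pieces are near (337,166), (282,224) and (337,229). I'll zoom in on both views next.

```bash
python3 - <<'E'
import cv2
a=cv2.imread("pics/top0.png")[135:270,210:420]; cv2.imwrite("pics/topc.png",cv2.resize(a,None,fx=3.8,fy=3.8,interpolation=cv2.INTER_CUBIC))
a=cv2.imread("pics/scene0.png")[140:290,210:440]; cv2.imwrite("pics/scenec.png",cv2.resize(a,None,fx=3.4,fy=3.4,interpolation=cv2.INTER_CUBIC))
E
```

```text
(no output)
```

View pics/topc.png

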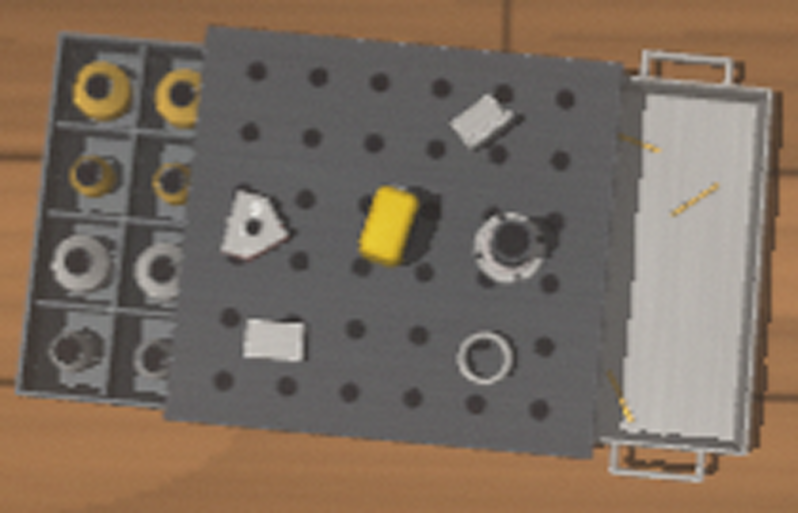

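View pics/scenec.png

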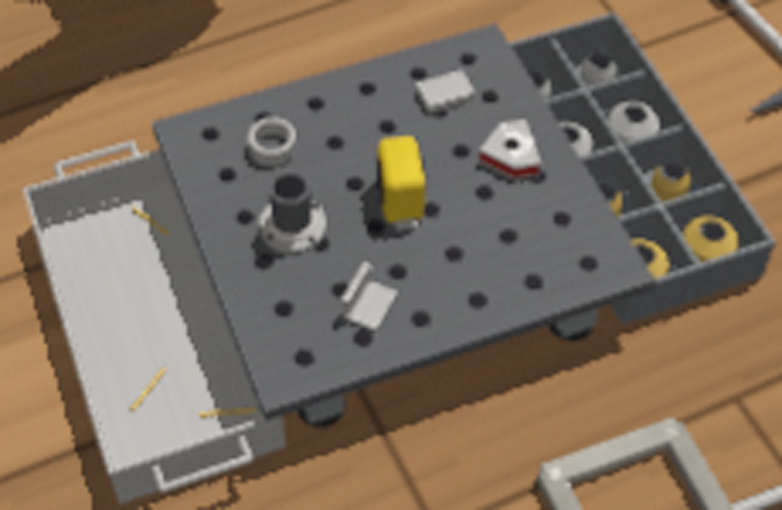

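The crops show these parts, in top-crop pixels:
- Flat bar at (274,341)
- Ring at (485,358)
- Angle iron at (482,121), with its upright leg on the robot-far/pan side
- Weldment at (509,248), tape measure at (388,225) and magnet at (253,225), all in the middle strip

The pan is on the right.

```bash
cat > h.py <<'E'
from bench import r, eyes
import cv2, numpy as np
from scipy.spatial.transform import Rotation as R
np.set_printoptions(precision=4,suppress=True)
def pix2w(c,uv,z,T=None):
    T=c["world_from_camera"] if T is None else T
    f=200/np.tan(np.radians(c["fovy"])/2)
    d=(np.asarray(uv,float)-[c["cx"],c["cy"]])/f
    u=d.copy()
    for _ in range(20): u=d/(1+c["k1"]*(u@u))
    v=T[:3,:3]@np.r_[u,1]; return T[:3,3]+v*(z-T[2,3])/v[2]
E
python3 - <<'E'
from h import *
c=eyes.camera("top")
P=lambda x,y,z: pix2w(c,np.array([x,y])/3.8+[210-.37,135-.37],z)
C=np.array([P(*p,.075) for p in [(207,26),(622,68),(592,458),(165,418)]])
print(C); o=C.mean(0)[:2]; print("o",o)
a=(C[0]-C[1]+C[3]-C[2])[:2]; b=(C[0]-C[3]+C[1]-C[2])[:2]
ang=[np.arctan2(a[1],a[0])-np.pi/2,np.arctan2(b[1],b[0])]; print("yaw",ang,np.linalg.norm(a)/2,np.linalg.norm(b)/2)
y=np.mean(ang); M=np.array([[np.cos(y),np.sin(y)],[-np.sin(y),np.cos(y)]])
for n,x,yy,z in [("flat",274,341,.087),("fl c1",246,320,.087),("fl c2",303,322,.087),("fl c3",304,361,.087),("fl c4",245,357,.087),("ring",485,358,.093),
 ("ang leg lo W",450,122,.081),("lo top",485,95,.081),("up a",513,115,.105),("up b",478,148,.081),("weld",509,248,.083),("weldtop",512,240,.13),("tape",388,225,.129),("mag",253,225,.093),("magtip",287,232,.093)]:
    w=P(x,yy,z)[:2]; print(n,w,M@(w-o))
E
```

```text
[[ 0.7242  0.1922  0.075 ]
 [ 0.6962 -0.1443  0.075 ]
 [ 0.3829 -0.1227  0.075 ]
 [ 0.4075  0.2138  0.075 ]]
o [0.5527 0.0348]
yaw [np.float64(-0.07796503398886445), np.float64(-0.06837050766715858)] 0.3375591944667912 0.31569553738677325
flat [0.4692 0.1286] [-0.0902  0.0875]
fl c1 [0.4852 0.1511] [-0.0758  0.1111]
fl c2 [0.4846 0.1063] [-0.0732  0.0664]
fl c3 [0.454  0.1046] [-0.1036  0.0625]
fl c4 [0.4562 0.151 ] [-0.1048  0.1088]
ring [ 0.4588 -0.0368] [-0.0884 -0.0783]
ang leg lo W [ 0.6477 -0.0061] [ 0.0978 -0.0338]
lo top [ 0.6703 -0.0338] [ 0.1223 -0.0597]
up a [ 0.6496 -0.0554] [ 0.1032 -0.0829]
up b [ 0.6271 -0.0289] [ 0.0788 -0.058 ]
weld [ 0.5468 -0.0547] [ 0.0007 -0.0897]
weldtop [ 0.5472 -0.055 ] [ 0.0011 -0.0899]
tape [0.557  0.0401] [0.0039 0.0057]
mag [0.5598 0.1475] [-0.0012  0.1129]
magtip [0.5548 0.1205] [-0.0042  0.0857]
```

Request:
send_rows:
  targets: [0,0,-0.386,0.8,-1,0,0.8,0,0,-0.386,0.8,-1,0,0.8,0,0,-0.386,0.8,-1,0,0.8,0,0,-0.386,0.8,-1,0,0.8,0,0,-0.386,0.8,-1,0,0.8,0,0,-0.386,0.8,-1,0,0.8,0,0,-0.386,0.8,-1,0,0.8,0,0,-0.386,0.8,-1,0,0.8]

```text
t: 1.15
tcp_pos: [0.2382, -0.5291, 0.2499]
orientation: [-2.302, -2.137, -0.0]
ft_force: [-0.1, -0.7, -0.3]
width: 0.199
grasp_force: 0.0
```

Request:
send_rows:
  targets: [0,0,0,1,0.4,0,0.8,0,0,0,1,0.4,0,0.8]

```text
t: 1.4
tcp_pos: [0.2858, -0.431, 0.2498]
orientation: [-2.304, -2.134, -0.001]
ft_force: [0.4, 0.2, -0.2]
width: 0.2
grasp_force: 0.0
```

Request:
send_rows:
  targets: [0,0,0,1,0.4,0,0.8,0,0,0,1,0.4,0,0.8]

```text
t: 1.65
tcp_pos: [0.3332, -0.3337, 0.2502]
orientation: [-2.303, -2.136, -0.001]
ft_force: [0.3, -0.0, 0.0]
width: 0.198
grasp_force: 0.0
```

Request:
send_rows:
  targets: [0,0,0,1,0.4,0,0.8,0,0,0,1,0.4,0,0.8]

```text
t: 1.9
tcp_pos: [0.3805, -0.2369, 0.2503]
orientation: [2.303, 2.137, 0.001]
ft_force: [1.2, -1.3, 0.0]
width: 0.201
grasp_force: 0.0
```

Request:
send_rows:
  targets: [0,0,0,1,0.4,0,0.8,0,0,0,1,0.4,0,0.8]

```text
t: 2.15
tcp_pos: [0.4278, -0.14, 0.2504]
orientation: [2.302, 2.137, 0.001]
ft_force: [0.2, 0.2, -0.4]
width: 0.206
grasp_force: 0.0
```

Request:
send_rows:
  targets: [0,0,0,1,0.2,0,0.8,0,0,0,1,0.2,0,0.8,0,0,0,1,0.2,0,0.8]

```text
t: 2.52
tcp_pos: [0.4548, -0.0416, 0.2502]
orientation: [-2.298, -2.142, -0.0]
ft_force: [0.5, -0.7, -0.3]
width: 0.203
grasp_force: 0.0
```

```bash
python3 - <<'E'
from h import *
s=r.observe(); c=eyes.camera("wrist"); cv2.imwrite("pics/w1.png",c["img"][:,:,::-1])
np.savez("w1.npz",p=s["tcp_pos"],o=s["orientation"],he=c["hand_eye"],k=[c["fovy"],c["cx"],c["cy"],c["k1"]])
print(s["tcp_pos"],c["hand_eye"])
E
```

```text
[ 0.4548 -0.0416  0.2502] [[ 0.0009 -0.956  -0.2934  0.0744]
 [ 1.      0.0008  0.0005 -0.0006]
 [-0.0002 -0.2934  0.956  -0.1247]
 [ 0.      0.      0.      1.    ]]
```

View pics/w1.png

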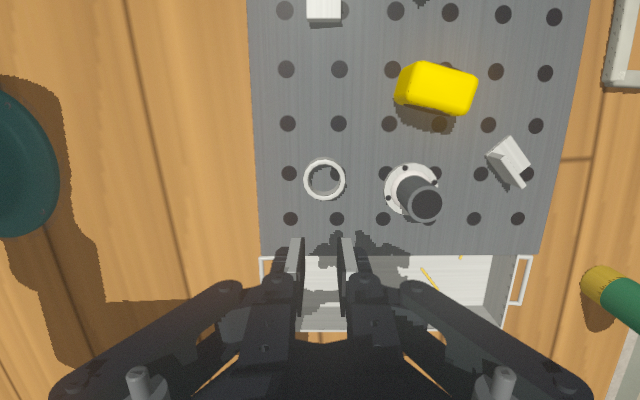

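The wrist view shows the ring at (324,180), the weldment base at (410,188) and the pan-side plate edge along row 254. The angle iron is around (510,160) and the bar around (324,10). The fingers straddle column 320.

```bash
cat >> h.py <<'E'
O=np.array([.5527,.0348]); Y=-.073; M=np.array([[np.cos(Y),np.sin(Y)],[-np.sin(Y),np.cos(Y)]])
def wp(s,c):
    T=np.eye(4); T[:3,:3]=R.from_rotvec(s["orientation"]).as_matrix(); T[:3,3]=s["tcp_pos"]; return T@c["hand_eye"]
def plate(w): return M@(np.asarray(w)[:2]-O)
E
python3 - <<'E'
from h import *
d=np.load("w1.npz"); c=dict(zip(["fovy","cx","cy","k1"],d["k"])); c["hand_eye"]=d["he"]
T=wp(dict(orientation=d["o"],tcp_pos=d["p"]),c)
print("tcp",plate(d["p"]))
for n,u,v,z in [("ring",324,180,.093),("edgeL",262,254,.075),("edgeR",538,254,.075),("left edge",252,64,.075),("right",577,64,.075),("weld",410,187,.083),("a1",487,157,.081),("a2",508,136,.081),("a3",532,168,.09),("a4",524,188,.105)]:
    print(n,plate(pix2w(c,(u,v),z,T)))
E
python3 -c "
import cv2;a=cv2.imread('pics/w1.png')[110:210,460:560];cv2.imwrite('pics/w1c.png',cv2.resize(a,None,fx=5,fy=5,interpolation=2))"
```

```text
tcp [-0.0921 -0.0833]
ring [-0.0893 -0.0774]
edgeL [-0.1585 -0.1678]
edgeR [ 0.1603 -0.1686]
left edge [-0.1576  0.0304]
right [0.157  0.0362]
weld [-0.001  -0.0868]
a1 [ 0.0759 -0.0555]
a2 [ 0.0942 -0.0342]
a3 [ 0.1193 -0.0646]
a4 [ 0.1042 -0.0814]
```

View pics/w1c.png

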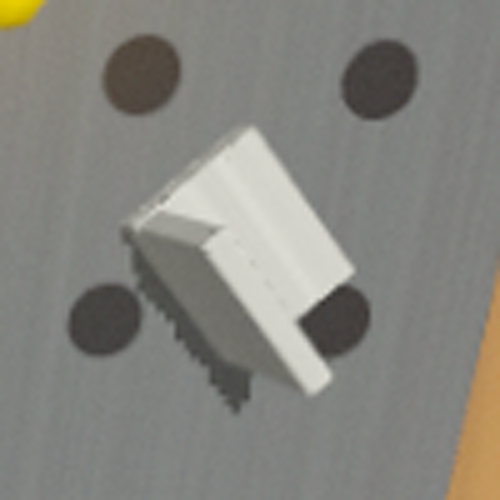

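The ring and the plate edges agree with the top view to 2 mm. The angle iron's upright leg faces the pan, and its rear corner is at plate (0.095, -0.034). Now I'll move behind the ring and go down.

Request:
send_rows:
  targets: [0,0,0,0.58,0.03,0,0.8,0,0,0,0.58,0.03,0.5,0.8,0,0,0,0.58,0.03,1,0.8,0,0,0,0.58,0.03,1,0.8]

```text
t: 3.08
tcp_pos: [0.4576, 0.0127, 0.1462]
orientation: [-2.299, -2.132, 0.012]
ft_force: [0.7, 0.3, 0.3]
width: 0.199
grasp_force: 0.0
```

Request:
send_rows:
  targets: [0,0,0,0,0,0.3,0.8,0,0,0,0,0,0.45,0.8,0,0,0,0,0,0.5,0.8,0,0,0,0,0,0.52,0.8]

```text
t: 3.58
tcp_pos: [0.4625, 0.0134, 0.0992]
orientation: [2.301, 2.137, 0.002]
ft_force: [0.5, -0.2, 0.0]
width: 0.2
grasp_force: 0.0
```

Request:
send_rows:
  targets: [0,0,0,0,0,0.01,0.8,0,0,0,0,0,0.02,0.8,0,0,0,0,0,0.02,0.8]

```text
t: 3.95
tcp_pos: [0.4619, 0.0138, 0.0966]
orientation: [2.301, 2.138, 0.0]
ft_force: [0.3, 1.0, -0.9]
width: 0.199
grasp_force: 0.0
```

Request:
send_rows:
  targets: [0,0,0,-0.1,0,0,0.8,0,0,0,-0.2,0,0,0.8,0,0,0,-0.3,0,0,0.8,0,0,0,-0.4,0,0,0.8,0,0,0,-0.5,0,0,0.8,0,0,0,-0.6,0,0,0.8,0,0,0,-0.7,0,0,0.8,0,0,0,-0.8,0,0,0.8,0,0,0,-0.9,0,0,0.8,0,0,0,-1,0,0,0.8]

```text
t: 5.2
tcp_pos: [0.4543, -0.0866, 0.0963]
orientation: [-2.301, -2.138, -0.0]
ft_force: [-0.6, 1.2, 0.5]
width: 0.197
grasp_force: 0.4
```

Request:
send_rows:
  targets: [0,0,0,-0.1,0,0,0.8,0,0,0,-0.2,0,0,0.8,0,0,0,-0.3,0,0,0.8,0,0,0,-0.3,0,0,0.8]

```text
t: 5.7
tcp_pos: [0.4521, -0.1167, 0.0962]
orientation: [2.303, 2.137, -0.0]
ft_force: [0.8, -0.5, -0.3]
width: 0.2
grasp_force: 0.0
```

```bash
python3 - <<'E'
from h import *
s=r.observe(); print(s["tcp_pos"],plate(s["tcp_pos"]))
c=eyes.camera("wrist"); t=eyes.camera("top")
a=cv2.resize(t["img"][135:270,210:420],None,fx=2.96,fy=2.96,interpolation=2)
cv2.imwrite("pics/m2.png",np.hstack([cv2.resize(c["img"],None,fx=.25,fy=.25)]*0+[a])[:,:,::-1])
cv2.imwrite("pics/w2.png",c["img"][:,:,::-1])
E
```

```text
[ 0.4521 -0.1167  0.0962] [-0.0893 -0.1585]
```

View pics/w2.png

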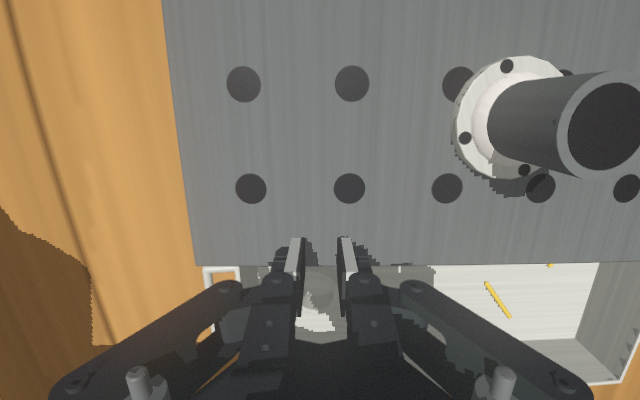

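The ring has gone over the edge and lies in the pan, visible between the fingers near (318,295). Now I'll go behind the flat bar.

Request:
send_rows:
  targets: [0,0,0,0,0,-0.5,0.8,0,0,0,0.5,0,-0.5,0.8,0,0,0,1,0,-0.5,0.8]

```text
t: 6.18
tcp_pos: [0.4603, -0.0153, 0.1474]
orientation: [2.302, 2.135, 0.003]
ft_force: [0.2, 0.5, 0.2]
width: 0.204
grasp_force: 0.0
```

Request:
send_rows:
  targets: [0,0,0,0.5,0,0,0.8,0,0,0,1,0,0,0.8]

```text
t: 6.42
tcp_pos: [0.4667, 0.0854, 0.1464]
orientation: [2.301, 2.139, 0.001]
ft_force: [1.4, -0.1, -0.2]
width: 0.197
grasp_force: 0.0
```

Request:
send_rows:
  targets: [0,0,0,0.5,0,0,0.8,0,0,0,0.98,0,0,0.8,0,0,0,0.98,0,0,0.8,0,0,0,0.98,0,0.3,0.8,0,0,0,0.98,0,0.45,0.8,0,0,0,0.98,0,0.49,0.8,0,0,0,0.98,0,0.5,0.8]

```text
t: 7.3
tcp_pos: [0.4742, 0.1808, 0.0964]
orientation: [-2.302, -2.138, 0.0]
ft_force: [-0.2, -0.1, 0.4]
width: 0.2
grasp_force: 0.0
```

```bash
python3 - <<'E'
from h import *
s=r.observe(); print(s["tcp_pos"],plate(s["tcp_pos"]),s["ft_force"])
E
```

```text
[0.4742 0.1808 0.0964] [-0.0889  0.1399] [-0.186  -0.1331  0.4113]
```

Request:
send_rows:
  targets: [0,0,0,-0.1,0,0,0.8,0,0,0,-0.2,0,0,0.8,0,0,0,-0.3,0,0,0.8,0,0,0,-0.4,0,0,0.8,0,0,0,-0.5,0,0,0.8,0,0,0,-0.6,0,0,0.8,0,0,0,-0.7,0,0,0.8,0,0,0,-0.8,0,0,0.8,0,0,0,-0.9,0,0,0.8,0,0,0,-1,0,0,0.8]

```text
t: 8.55
tcp_pos: [0.4666, 0.0809, 0.0963]
orientation: [-2.301, -2.139, 0.0]
ft_force: [0.5, 3.3, 2.4]
width: 0.198
grasp_force: 1.0
```

Request:
send_rows:
  targets: [0,0,0,-0.1,0,0,0.8,0,0,0,-0.2,0,0,0.8,0,0,0,-0.3,0,0,0.8,0,0,0,-0.4,0,0,0.8,0,0,0,-0.5,0,0,0.8,0,0,0,-0.6,0,0,0.8,0,0,0,-0.7,0,0,0.8,0,0,0,-0.8,0,0,0.8,0,0,0,-0.9,0,0,0.8,0,0,0,-1,0,0,0.8]

```text
t: 9.8
tcp_pos: [0.4593, -0.0189, 0.0963]
orientation: [-2.301, -2.138, 0.0]
ft_force: [0.1, 2.2, 1.8]
width: 0.202
grasp_force: 1.0
```

Request:
send_rows:
  targets: [0,0,0,-0.1,0,0,0.8,0,0,0,-0.2,0,0,0.8,0,0,0,-0.3,0,0,0.8,0,0,0,-0.4,0,0,0.8,0,0,0,-0.5,0,0,0.8,0,0,0,-0.6,0,0,0.8,0,0,0,-0.7,0,0,0.8,0,0,0,-0.8,0,0,0.8,0,0,0,-0.9,0,0,0.8,0,0,0,-0.98,0,0,0.8]

```text
t: 11.05
tcp_pos: [0.4519, -0.1168, 0.096]
orientation: [-2.301, -2.139, 0.001]
ft_force: [-0.2, 0.5, 0.6]
width: 0.201
grasp_force: 0.0
```

```bash
python3 - <<'E'
from h import *
s=r.observe(); print(s["tcp_pos"],plate(s["tcp_pos"]),s["ft_force"])
t=eyes.camera("top");c=eyes.camera("wrist")
a=cv2.resize(t["img"][135:270,210:420],(622,400),interpolation=2)
w=c["img"][150:400,150:490]
im=np.vstack([cv2.resize(t["img"][135:270,210:420],(466,300),interpolation=2),cv2.resize(w,(466,300))])
cv2.imwrite("pics/m3.png",im[:,:,::-1])
E
```

```text
[ 0.4519 -0.1168  0.096 ] [-0.0895 -0.1586] [-0.1654  0.4674  0.645 ]
```

View pics/m3.png

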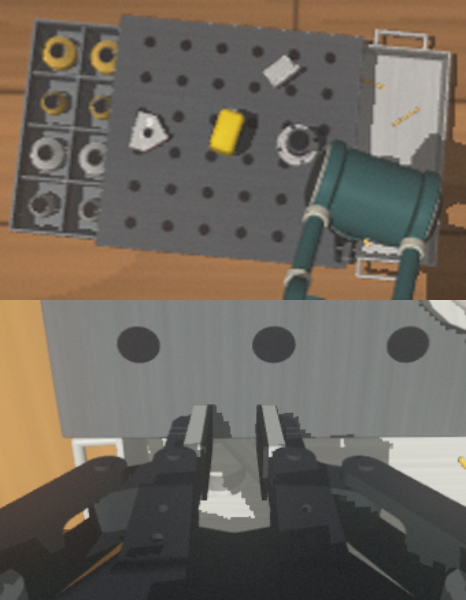

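The bar has left the plate and nothing else has moved. Now I'll go over the weldment to the angle iron.

Request:
send_rows:
  targets: [0,0,0,0,0,-0.5,0.8,0,0,0,0,0,-1,0.8,0,0,0,0.3,0.3,-1,0.8,0,0,0,0.8,0.93,-1,0.8,0,0,0,0.8,0.93,-1,0.8]

```text
t: 11.78
tcp_pos: [0.5531, -0.0412, 0.1965]
orientation: [2.298, 2.14, 0.002]
ft_force: [-0.6, -0.6, 0.2]
width: 0.201
grasp_force: 0.0
```

Request:
send_rows:
  targets: [0,0,0,0.4,0.5,0,0.8,0,0,0,0.75,0.93,0,0.8,0,0,0,0.75,0.93,0,0.8,0,0,0,0.75,0.93,0,0.8]

```text
t: 12.28
tcp_pos: [0.6479, 0.0247, 0.1952]
orientation: [-2.3, -2.138, 0.004]
ft_force: [0.0, -0.5, 0.0]
width: 0.199
grasp_force: 0.0
```

```bash
python3 - <<'E'
from h import *
s=r.observe(); print(s["tcp_pos"],plate(s["tcp_pos"]),s["ft_force"])
c=eyes.camera("wrist"); cv2.imwrite("pics/w4.png",c["img"][:,:,::-1])
T=wp(s,c)
# highlight angle by brightness near the front of the fingers
f=200/np.tan(np.radians(c["fovy"])/2)
for p in [(.095,-.034),(.119,-.0625),(.077,-.0565)]:
    w=np.r_[O+M.T@np.array(p),.081]; q=np.linalg.inv(T)@np.r_[w,1]; u=q[:2]/q[2]; u=u*(1+c["k1"]*(u@u)); print(p,u*f+[c["cx"],c["cy"]])
E
```

```text
[0.6479 0.0247 0.1952] [ 0.0957 -0.0031] [ 0.0206 -0.5177  0.0005]
(0.095, -0.034) [320.7022 232.334 ]
(0.119, -0.0625) [347.1437 261.2883]
(0.077, -0.0565) [300.673  255.2708]
```

View pics/w4.png

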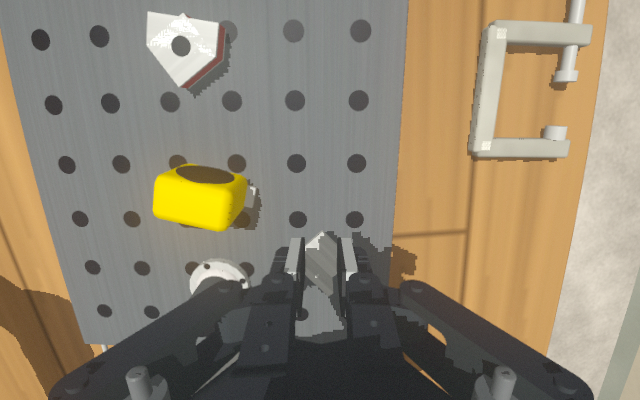

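The angle iron's rear corner is at (322,232), centred between the fingers as predicted. I'll go down and sweep.

Request:
send_rows:
  targets: [0,0,0,0.02,0.01,0.5,0.8,0,0,0,0.02,0.01,0.8,0.8,0,0,0,0.02,0.01,0.95,0.8,0,0,0,0.02,0.01,0.985,0.8,0,0,0,0.02,0.01,0.985,0.8]

```text
t: 12.95
tcp_pos: [0.6509, 0.0266, 0.0991]
orientation: [2.301, 2.137, 0.002]
ft_force: [0.3, 0.4, 0.7]
width: 0.205
grasp_force: 0.0
```

Request:
send_rows:
  targets: [0,0,0,-0.1,0,0,0.8,0,0,0,-0.2,0,0,0.8,0,0,0,-0.3,0,0,0.8,0,0,0,-0.4,0,0,0.8,0,0,0,-0.5,0,0,0.8,0,0,0,-0.6,0,0,0.8,0,0,0,-0.7,0,0,0.8,0,0,0,-0.8,0,0,0.8]

```text
t: 13.95
tcp_pos: [0.6444, -0.0534, 0.0979]
orientation: [2.301, 2.138, 0.0]
ft_force: [-0.6, 2.9, 2.0]
width: 0.195
grasp_force: 1.5
```

Request:
send_rows:
  targets: [0,0,0,-0.1,0,0,0.8,0,0,0,-0.2,0,0,0.8,0,0,0,-0.3,0,0,0.8,0,0,0,-0.4,0,0,0.8,0,0,0,-0.5,0,0,0.8,0,0,0,-0.6,0,0,0.8,0,0,0,-0.7,0,0,0.8,0,0,0,-0.74,0,0,0.8,0,0,0,-0.74,0,0,0.8]

```text
t: 15.08
tcp_pos: [0.6387, -0.1279, 0.0977]
orientation: [2.301, 2.138, -0.001]
ft_force: [-0.0, 0.2, -0.6]
width: 0.203
grasp_force: 0.0
```

```bash
python3 - <<'E'
from h import *
s=r.observe(); print(s["tcp_pos"],plate(s["tcp_pos"]),s["ft_force"])
c=eyes.camera("wrist"); cv2.imwrite("pics/w5.png",c["img"][:,:,::-1])
E
```

```text
[ 0.6387 -0.1279  0.0977] [ 0.0976 -0.156 ] [-0.0197  0.2108 -0.5939]
```

View pics/w5.png

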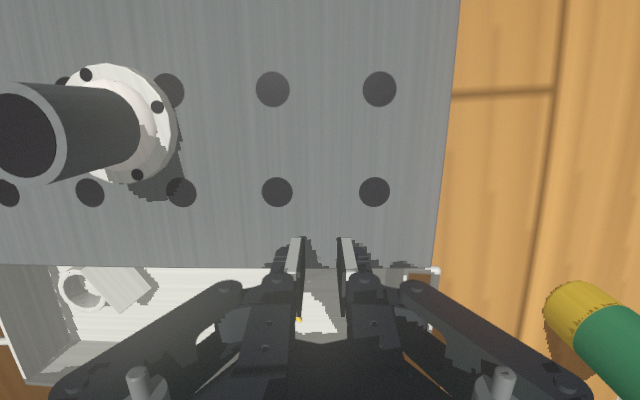

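The ring and the bar lie in the pan at (80,285) and (115,290), and the plate in front of the fingers is empty. I've used my picture views, so I'll retreat and check the angle iron by image differencing.

Request:
send_rows:
  targets: [0,0,0,0,0,-0.5,0.8,0,0,0,0,0,-1,0.8,0,0,0,0.5,0,-1,0.8,0,0,0,1,0,-1,0.8,0,0,0,1,0,-1,0.8]

```text
t: 15.75
tcp_pos: [0.6458, -0.024, 0.197]
orientation: [-2.296, -2.142, 0.001]
ft_force: [-0.6, -0.3, 0.1]
width: 0.202
grasp_force: 0.0
```

Request:
send_rows:
  targets: [0,0,0,0.5,0,-0.5,0.8,0,0,0,1,0,-1,0.8,0,0,0,1,0,-1,0.8,0,0,0,1,0,-1,0.8]

```text
t: 16.25
tcp_pos: [0.6539, 0.0725, 0.298]
orientation: [2.299, 2.139, -0.0]
ft_force: [-0.7, 0.2, -1.0]
width: 0.201
grasp_force: 0.0
```

```bash
python3 - <<'E'
from h import *
s=r.observe(); print(s["t"],s["tcp_pos"],plate(s["tcp_pos"]))
for n,z in (("top",.01),("scene",.01)):
    c=eyes.camera(n); new=c["img"]; old=cv2.imread(f"pics/{n}0.png")[:,:,::-1]
    d=(np.abs(new.astype(int)-old).max(2)>30).astype(np.uint8)
    k,l,st,ce=cv2.connectedComponentsWithStats(d,connectivity=8)
    for i in range(1,k):
        if st[i,4]>=12:
            w=pix2w(c,ce[i],z); p=plate(w); q=plate(pix2w(c,ce[i],.085))
            if abs(q[0])<.2 and abs(q[1])<.35: print(n,st[i],ce[i],"pan-z",p,"plate-z",q, new[l==i].mean(0).astype(int), old[l==i].mean(0).astype(int))
E
```

```text
16.25 [0.6539 0.0725 0.298 ] [0.0981 0.0449]
top [  241    80   114   320 15404] [292.0606 238.1333] pan-z [-0.1255  0.0583] plate-z [-0.1279  0.0529] [75 94 89] [133 105  79]
top [ 328  126   80   79 2094] [369.4293 149.5568] pan-z [ 0.1803 -0.1607] plate-z [ 0.1619 -0.1547] [77 64 53] [132 107  86]
top [287 185   6   5  17] [289.7059 187.1765] pan-z [0.0346 0.0821] plate-z [0.0238 0.0754] [65 95 92] [64 61 60]
top [414 184   2  15  18] [414.6111 191.3333] pan-z [ 0.0583 -0.3152] plate-z [ 0.0463 -0.3011] [94 70 51] [158 115  78]
top [330 222  16  14  85] [337.4    228.1647] pan-z [-0.0812 -0.0805] plate-z [-0.0859 -0.0787] [93 93 94] [134 131 127]
top [373 226   4   6  12] [374.6667 228.25  ] pan-z [-0.0706 -0.1975] plate-z [-0.0759 -0.1895] [144 141 136] [148 144 140]
top [267 233   4   4  14] [268.5    234.7143] pan-z [-0.1218  0.1331] plate-z [-0.1244  0.1238] [69 98 97] [67 61 60]
top [283 233   5   6  19] [284.8947 236.0526] pan-z [-0.1212  0.0814] plate-z [-0.1238  0.0747] [ 70 101 100] [69 64 64]
scene [220 161  30  17 140] [237.1 167.8] pan-z [-0.2706 -0.2051] plate-z [-0.1996 -0.2107] [91 67 45] [162 123  82]
scene [332 161  18  13 131] [339.916  166.0534] pan-z [-0.153   0.1149] plate-z [-0.0906  0.086 ] [108 108 110] [169 167 164]
scene [283 174  14  14  82] [289.9634 180.1707] pan-z [-0.1552 -0.059 ] plate-z [-0.0926 -0.0752] [94 94 96] [135 134 132]
scene [282 183   9   7  23] [284.8261 187.0435] pan-z [-0.1339 -0.0834] plate-z [-0.0729 -0.0979] [109 109 111] [61 61 61]
scene [270 214  65  47 941] [304.1211 238.4102] pan-z [ 0.0707 -0.0918] plate-z [ 0.1168 -0.1056] [59 60 61] [116 116 117]
scene [226 255   6  14  23] [228.2609 261.6957] pan-z [ 0.0661 -0.316 ] plate-z [ 0.1126 -0.3136] [98 72 48] [172 130  88]
scene [255 270  29  14  79] [269.3671 277.7595] pan-z [ 0.1556 -0.223 ] plate-z [ 0.1955 -0.2273] [104 102 100] [167 165 161]
```

Request:
send_rows:
  targets: [0,0,0,0.5,0,0,0.8,0,0,0,1,-0.3,0,0.8,0,0,0,1,-0.3,0,0.8]

```text
t: 16.73
tcp_pos: [0.6287, 0.1761, 0.2948]
orientation: [-2.296, -2.139, 0.006]
ft_force: [0.0, -0.3, -0.2]
width: 0.197
grasp_force: 0.0
```

Request:
send_rows:
  targets: [0,0,0,0.5,0,0,0.8,0,0,0,1,-0.3,0,0.8,0,0,0,1,-0.3,0,0.8]

```text
t: 17.1
tcp_pos: [0.6068, 0.2777, 0.2954]
orientation: [-2.297, -2.14, 0.006]
ft_force: [1.1, -0.3, 0.8]
width: 0.199
grasp_force: 0.0
```

Request:
send_rows:
  targets: [0,0,0,0.5,0,0,0.8,0,0,0,1,-0.3,0,0.8,0,0,0,1,-0.3,0,0.8]

```text
t: 17.48
tcp_pos: [0.5848, 0.3795, 0.2957]
orientation: [-2.298, -2.141, 0.004]
ft_force: [0.9, -0.5, -0.3]
width: 0.202
grasp_force: 0.0
```

```bash
python3 - <<'E'
from h import *
s=r.observe(); print(s["t"],s["tcp_pos"],plate(s["tcp_pos"]))
for n,z in (("top",.01),("scene",.01)):
    c=eyes.camera(n); new=c["img"]; cv2.imwrite(f"pics/{n}9.png",new[:,:,::-1]); old=cv2.imread(f"pics/{n}0.png")[:,:,::-1]
    d=(np.abs(new.astype(int)-old).max(2)>14).astype(np.uint8)
    k,l,st,ce=cv2.connectedComponentsWithStats(d,connectivity=8)
    for i in range(1,k):
        if st[i,4]>=6:
            w=pix2w(c,ce[i],z); p=plate(w); q=plate(pix2w(c,ce[i],.085))
            if abs(q[0])<.2 and -.35<q[1]<.2: print(n,st[i],"pan-z",p,"plate-z",q, new[l==i].mean(0).astype(int), old[l==i].mean(0).astype(int))
E
```

```text
17.475 [0.5848 0.3795 0.2957] [0.0069 0.3461]
top [ 236  139  177  162 6465] pan-z [-0.0649 -0.033 ] plate-z [-0.0704 -0.0337] [74 65 56] [122 106  90]
top [328 160  21  15 165] pan-z [ 0.1137 -0.0626] plate-z [ 0.0988 -0.0617] [97 96 96] [147 144 140]
top [378 174   5   9  26] pan-z [ 0.0925 -0.1996] plate-z [ 0.0787 -0.1915] [172 166 157] [150 144 135]
top [373 221  18  24 211] pan-z [-0.0763 -0.222 ] plate-z [-0.0812 -0.2128] [149 146 142] [182 178 173]
scene [ 324  184   90   51 1544] pan-z [0.0612 0.1421] plate-z [0.108  0.1112] [55 55 54] [104 104 102]
scene [237 201  21  24 299] pan-z [-0.0802 -0.2223] plate-z [-0.0231 -0.2266] [143 141 137] [183 181 176]
scene [307 217  20  21 208] pan-z [ 0.0518 -0.0449] plate-z [ 0.0993 -0.0621] [102 103 105] [158 156 154]
scene [268 248   7  14  31] pan-z [ 0.0886 -0.1981] plate-z [ 0.1335 -0.2042] [167 161 148] [145 140 129]
```

Both cameras place the pieces inside the pan: the angle iron near plate (0.09, -0.20), and the ring and bar near (-0.08, -0.22). All three spots on the plate are empty, and the arm is clear.

```bash
python3 -c "
from bench import r
print(r.sign_off())"
```

```text
the job is handed in; nothing more can be done
None
```

I swept all three offcuts over the edge into the scrap pan and handed the job in at about 17.5 s of the 64 s; the cameras show them in the pan, but the hand-in returned no verdict, and I checked the angle iron by image differencing only.

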